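# Clear the deburring plate and show the red mark to the camera in the mirror

### The job

Pick up the scraper block and with it, not with the fingers, push all four brass chips off the steel plate into the white catch tray at its end, then stand the scraper upright on the bench and let go of it. Then take the mirror by its yellow tab and turn it until the inspection camera sees the block's red mark (not the blue one) in the middle of the mirror, and finish still gripping the tab with the mirror held steady at that angle, since it springs back if let go. Leave everything else on the bench where it is.

Things in the scene. Friction and masses are not known exactly. Their poses are not given: they have to be found in the camera images.
- plate: Fixed dark steel plate, 160 (its x) by 220 mm (its y), top 30 mm above the bench; origin under its centre at bench height. Chips lie within x -12..62, y -85..62 mm of it; two clamped brass blocks fill x below -40. At its -y end is a white catch tray, inside y -114..-196, x -76..76 mm, rim 28 mm above the bench, floor about 4 mm.
- scraper: Loose scraper block standing on the bench, about 220 g: aluminium foot 100 mm (its x) by 28 mm (its y), 25 mm high, with an orange upright handle on top, 60 mm (x) by 16 mm (y), from 25 to 75 mm above the underside. Origin at the centre of its underside, z up.
- chip0: Brass off-cut chip, about 12 to 20 mm long and wide, 9 to 11 mm thick, 20 g, loose on the plate; origin at the centre of its underside (as it first lies).
- chip1: Brass off-cut chip, about 12 to 20 mm long and wide, 9 to 11 mm thick, 20 g, loose on the plate; origin at the centre of its underside (as it first lies).
- chip2: Brass off-cut chip, about 12 to 20 mm long and wide, 9 to 11 mm thick, 20 g, loose on the plate; origin at the centre of its underside (as it first lies).
- chip3: Brass off-cut chip, about 12 to 20 mm long and wide, 9 to 11 mm thick, 20 g, loose on the plate; origin at the centre of its underside (as it first lies).
- red_mark (a point): Centre of the red mark, 65 mm above the bench: a 12 mm wide red stripe down the +x face (plate's axes) of one of the two clamped brass blocks (35 x 50 x 60 mm, tops 90 mm above the bench; the stripe runs over the top too). Either block may be in either place.
- blue_mark (a point): The same for the other block, which has a blue stripe: not the one wanted.
- lens (a point): Front of the black inspection camera's lens (a fixed camera on the rig, about 260 mm from the mirror), 65 mm above the bench, looking straight at the mirror's centre.
- mirror_centre (a point): Fixed point on the mirror's upright turning axis, at the mirror's mid height, 65 mm above the bench. Its own axes are those of the rig: x, y level, z up.
- mirror_face (a point): Centre of the reflecting face, 4.5 mm in front of the turning axis; its own -x axis is the direction in which the mirror faces (level). The mirror is a pane 62 x 52 mm in a black frame 70 mm wide and 8 mm thick, frame top 95 mm above the bench.
- mirror_grip (a point): On the mirror's axis, 120 mm above the bench: in the yellow upright grip tab on top of the mirror, 36 mm wide along the mirror's face (its y), 12 mm thick (its x), from 95 to 135 mm above the bench. It turns with the mirror; pinch across the 12 mm.
- mirror (a joint): Mirror angle (rad) about its upright axis: 0 = rest, facing along the rig's -x (axes of mirror_centre); grows to 1.5 as it turns clockwise seen from above. A light spring (0.06 N m/rad, 0.012 N m at 0) turns it back to 0 when let go. The angle wanted is 0.3 to 1.15, by the law of reflection.
- sight_line (a point): Origin on the mirror's axis at mid height; its own +x axis is the camera's line of sight after reflection in the mirror. It turns twice as far as the mirror; a mark on this line appears in the middle of the mirror to the camera.
- spool: Bystander: grey plastic wire spool, 64 mm across, 55 mm high, standing.
- oil: Bystander: yellow oil bottle with red cap, 44 mm across, 110 mm high.
- jar: Bystander: amber jar with steel lid, 56 mm across, 60 mm high.
- driver: Bystander: screwdriver lying flat.
- wrench: Bystander: wrench lying flat.
- blank: Bystander: loose brass blank 50 x 35 x 25 mm.
Things that resemble listed ones, but are neither listed nor needed, are in the scene too. Several things look just like the scraper: the one meant starts nearest to the robot's base.

How it is judged:
By the outcome, as a careful person would: the job done as asked, in the order asked, and still so for the second after the job is handed in, while the arm keeps its last pose, push and grip.
It also fails if it takes over 64 s, if anything falls off the work surface, if the arm or the gripper's body presses on something with over 40 N, if the wrist force passes 120 N, or if a joint passes its speed limit or range.

### The arm

A 7-joint arm with a two-finger parallel gripper is mounted at the origin on the work surface. World frame = base frame: x ahead of the robot, y to its left, z up, the work surface at z = 0. Lengths are in m, angles in degrees, forces in N, time in s.
With the tool pointing down it reaches from about 0.35 to 0.775 m from the base axis. Payload 3.1 kg.
Tool frame: the origin (TCP) lies where the fingers leave the gripper's body, on its centre line; the fingertips stand 73 mm ahead of it and the grasp point (between the pads) lies 54 mm ahead of it; z points along the fingers, y is the line along which they close (so a half turn about z gives the same grasp; the last joint's range is limited). The gripper opens to 85 mm and grips with 20 to 120 N. Pads are 22 mm wide; open, the fingers measure 114 mm over their backs; the gripper's body (76 mm by 85 mm) begins 54 mm behind the grasp point. The pads swing forward as they close: fully open they stand 13 mm farther back than shut.
Start: joints at [73.298, 17.813, 0.802, 86.603, -0.252, 75.585, -1.558], TCP at [0.136, -0.533, 0.304] pointing down, gripper open.
Joint ranges: [-154.91, 154.91], [-16.99, 109.72], [-72.82, 74.43], [7.12, 147.25], [-82.49, 262.49], [11.32, 116.49], [-174.64, 174.64]. Speed limits (degrees/s): [159.86, 159.86, 180, 180, 180, 180, 180].

### API

Orientations are given as a 3x3 rotation matrix whose columns are the frame's x, y, z axes.
In Python, from cell import manip gives the robot as it stands.
- The arm moves only by the shell command python3 -m inch 'ROWS' [FORCE]. ROWS is JSON, a list of rows, each a list of 7 numbers: the opening, from -1 (shut) to 1 (fully open), then the shift along the tool's x, y, z scaled (see below), then the turn, a rotation vector about the tool's x, y, z scaled (see below). A call has exactly 10 rows; each row is the pose to reach, as a shift and turn from the pose commanded when the call began, along the tool's axes at that moment; what a row does not reach only later rows make up. The controller multiplies each number of a shift by 0.12 m and each number of a turn by 45 degrees. A row lasts 1/12 s, in which the tool goes at most 41.7 mm and 7.16 degrees, less where a joint would pass 70% of its speed; a pose out of reach is approached as far as the arm can. A call with a number of a shift or a turn outside -1 to 1 is refused whole. A call with a gripper value outside its range is refused whole. The fingers move at their own pace and stop on an object; FORCE is the grip in N (left out, the last holds). Time passes only in rows, so rows that repeat a pose let the fingers close, or fill a call up. It gives the time, the measured TCP pose, the force, the opening and the grip force at its end, in the units of the state.
- manip.sense(): the state, without advancing time (a new reading comes with each control period).
- manip.camera(name): name is "side" or "top" or "wrist"; returns the picture (400x640x3 uint8, red, green, blue); there is no depth.
- manip.camera_info(name): a dict with "vertical_fov" (degrees; the focal length in pixels is half the picture's height over the tangent of half this angle, whatever the lens; pixels are square), "cx", "cy" (the principal point, pixels), "T" (4x4, takes a point from camera to world coordinates). Camera axes: x right, y up, looking along -z (the intrinsics and any distortion apply to the point x, -y, -z); pixel columns grow to the right and rows downward; lengths in m; the calibration is good to about 2 mm. The wrist camera is an equidistant fisheye: a pixel r from the principal point sees the ray r / f radians off the axis. A picture is of the moment at which its call begins: read the wrist's pose just before it. camera_info takes no time and is no camera call; for the wrist camera it gives the pose at the moment of the call.
- manip.hand_in(): hands the job in; it is judged then, once.
The state is a dict: "t": time; "joints": joint angles; "joint_vel": joint speeds; "effort": joint torques, N m; "ee_pos": TCP position; "tcp_rot": TCP orientation; "force": force on the tool from outside, world axes, zero at the start; "wrist_torque": the same for the moment, N m; "finger_gap": finger opening in m; "grip_force": force on a finger pad.
Only numpy, scipy, OpenCV 4.12 (cv2) and the standard library are available. Lean on these libraries where they do the work, as an engineer would, in place of code of your own. Each camera call takes 0.05 s, during which the arm holds its last target. There are 200 camera calls.

## Working session

There is one attempt and no reset: what is moved stays moved. The work goes in short steps, Python scripts to look and compute and a shell command to move; the robot and the scene stay as the last step left them, time stands still between calls to the robot, and variables do not carry over. Pictures are saved under pics/ and viewed, at most 14 in all, crops included, and the job is handed in when it is done.

```bash
mkdir -p pics; ls; python3 - <<'E'
from cell import manip
import cv2,numpy as np
s=manip.sense();print(s)
for n in("top","side","wrist"):
    i=manip.camera_info(n);print(n,i)
    cv2.imwrite(f"pics/{n}0.png",manip.camera(n)[:,:,::-1])
E
```

```text
pics
{'t': 0.0, 'joints': array([73.29923699, 17.85987811,  0.80223885, 86.69024848, -0.25226928,
       75.58216711, -1.55869108]), 'joint_vel': array([-0.02397159, -0.04250353, -0.1094374 , -0.01726642,  0.08324453,
       -0.05172664,  0.04427278]), 'effort': array([-2.65763983e-04, -3.79911733e+01,  1.45605253e-01, -2.30589688e+01,
        1.18768433e-02,  1.36011362e-02, -3.56438953e-06]), 'ee_pos': array([ 0.13583894, -0.53240766,  0.30283827]), 'tcp_rot': array([[ 9.68950498e-01,  2.47253926e-01, -6.54138885e-04],
       [ 2.47254773e-01, -9.68948045e-01,  2.18224920e-03],
       [-9.42569109e-05, -2.27623042e-03, -9.99997405e-01]]), 'force': array([ 0.68345543, -0.45952427, -1.00597969]), 'wrist_torque': array([ 0.00668435, -0.02047593,  0.00089239]), 'grip_force': 0.0, 'finger_gap': 0.0853851216863648}
top {'vertical_fov': 43.30358787720145, 'cx': 323.4166565330889, 'cy': 204.6088895563855, 'T': array([[ 0.01698126,  0.99831984, -0.05539969,  0.42071545],
       [-0.99981686,  0.01646545, -0.00975382, -0.12522026],
       [-0.00882525,  0.05555518,  0.99841661,  1.51784192],
       [ 0.        ,  0.        ,  0.        ,  1.        ]])}
side {'vertical_fov': 56.289606611079776, 'cx': 318.941236823517, 'cy': 197.73259249738464, 'T': array([[ 0.79849323,  0.3959414 , -0.45347433, -0.10075203],
       [-0.60173142,  0.50227927, -0.62099503, -0.9571682 ],
       [-0.01810689,  0.76873008,  0.63931698,  0.95265795],
       [ 0.        ,  0.        ,  0.        ,  1.        ]])}
wrist {'vertical_fov': 65.70646984690485, 'cx': 322.51812302046255, 'cy': 199.7975963907178, 'T': array([[ 0.24703445,  0.92640626,  0.28415741,  0.20781117],
       [-0.96900305,  0.23697835,  0.06981661, -0.51450228],
       [-0.00266061, -0.2925965 ,  0.9562323 ,  0.37259238],
       [ 0.        ,  0.        ,  0.        ,  1.        ]])}
```

```bash
python3 - <<'E'
import cv2
a=cv2.imread("pics/top0.png");cv2.imwrite("pics/topc.png",cv2.resize(a,(800,500),interpolation=cv2.INTER_CUBIC))
E
```

```text
(no output)
```

View pics/top0.png

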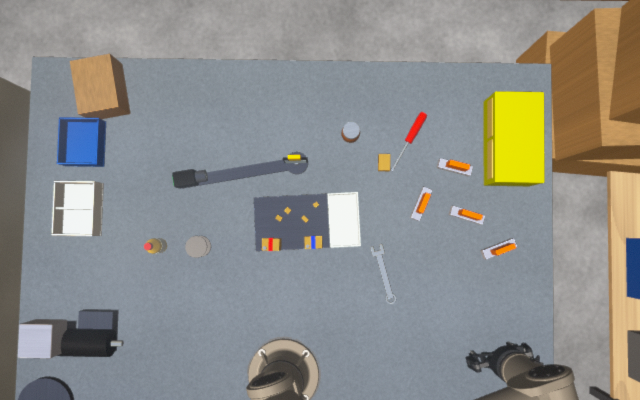

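View pics/side0.png

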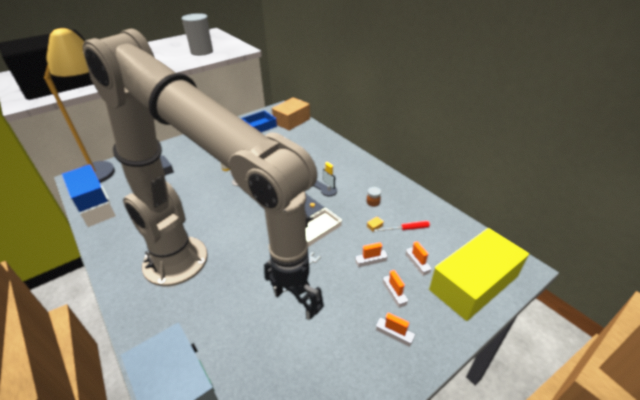

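The top view shows four orange-handled scrapers: (422,204), (455,167), (468,214) and (500,248). The base is at (283,372), so (422,204) looks nearest. The plate is at (292,222) with the tray on its right. The red mark is at (270,243), blue at (313,242), the mirror tab at (293,157) and the lens at about (205,176).

```bash
cat > h.py <<'E'
import numpy as np,cv2
from cell import manip
def ray(info,n,u,v):
    f=200/np.tan(np.radians(info["vertical_fov"]/2)); x=(u-info["cx"])/f; y=(v-info["cy"])/f
    if n=="wrist":
        r=np.hypot(x,y); k=np.sin(r)/r if r>1e-9 else 1; d=np.array([x*k,-y*k,-np.cos(r)])
    else: d=np.array([x,-y,-1.])
    T=info["T"]; d=T[:3,:3]@d
    return T[:3,3],d/np.linalg.norm(d)
def onz(info,n,u,v,z):
    o,d=ray(info,n,u,v); return o+d*(z-o[2])/d[2]
def proj(info,n,p):
    f=200/np.tan(np.radians(info["vertical_fov"]/2)); T=info["T"]
    q=T[:3,:3].T@(np.asarray(p)-T[:3,3]); x,y,z=q[0],-q[1],-q[2]
    if n=="wrist":
        r=np.hypot(x,y); a=np.arctan2(r,z); return info["cx"]+f*a*x/r,info["cy"]+f*a*y/r
    return info["cx"]+f*x/z,info["cy"]+f*y/z
def blobs(img,lo,hi,amin=8):
    hsv=cv2.cvtColor(img,cv2.COLOR_RGB2HSV); m=cv2.inRange(hsv,lo,hi)
    n,l,st,c=cv2.connectedComponentsWithStats(m)
    out=[]
    for i in range(1,n):
        if st[i,4]>=amin:
            cs,_=cv2.findContours((l==i).astype(np.uint8),cv2.RETR_EXTERNAL,cv2.CHAIN_APPROX_NONE)
            out.append((c[i],st[i,4],cv2.minAreaRect(cs[0]),st[i]))
    return sorted(out,key=lambda b:-b[1])
E
python3 - <<'E'
from h import *
I=manip.camera_info("top");im=cv2.imread("pics/top0.png")[:,:,::-1].copy()
def show(nm,lo,hi,z,roi,amin=8):
    u0,v0,u1,v1=roi
    for c,a,r,s in blobs(im[v0:v1,u0:u1],lo,hi,amin):
        u,v=c[0]+u0,c[1]+v0; p=onz(I,"top",u,v,z)
        b=cv2.boxPoints(r)+[u0,v0]; w=[onz(I,"top",*q,z)[:2] for q in b]
        e=[w[1]-w[0],w[2]-w[1]]; e=max(e,key=np.linalg.norm)
        print(nm,np.round([u,v],1),a,np.round(p[:2],4),"d",round(np.hypot(*p[:2]),3),"long yaw",round(np.degrees(np.arctan2(e[1],e[0]))%180,1))
show("orange",(5,200,150),(15,255,255),.075,(400,140,530,270))
show("tab",(25,150,120),(35,255,255),.135,(270,140,320,180))
show("red",(0,180,100),(4,255,255),.09,(250,230,330,260))
show("red",(175,180,100),(180,255,255),.09,(250,230,330,260))
show("blue",(110,150,100),(130,255,255),.09,(250,230,330,260))
show("chip",(15,100,100),(28,255,255),.04,(255,195,328,235),5)
show("white",(0,0,200),(180,40,255),.028,(325,185,370,255),50)
w=cv2.resize(im[150:290,240:400],(800,600)[0:2],interpolation=cv2.INTER_CUBIC) 
w=cv2.resize(im[140:262,165:378],(800,458),interpolation=cv2.INTER_CUBIC)
cv2.imwrite("pics/crop1.png",w[:,:,::-1])
s=cv2.resize(im[150:270,400:530],(433,400),interpolation=cv2.INTER_CUBIC)
cv2.imwrite("pics/crop2.png",np.hstack([s,cv2.resize(cv2.imread("pics/wrist0.png")[:,:,::-1],(360,225)) if 0 else s[:,:0]])[:,:,::-1])
E
```

```text
orange [455.2 166. ] 52 [ 0.6181 -0.4879] d 0.787 long yaw 61.1
orange [421.  204.2] 31 [ 0.5066 -0.3906] d 0.64 long yaw 173.7
orange [461.7 212.7] 15 [ 0.4842 -0.5067] d 0.701 long yaw 72.4
orange [494.2 251.9] 15 [ 0.3742 -0.5992] d 0.706 long yaw 91.0
orange [471.9 217.1] 11 [ 0.4721 -0.5359] d 0.714 long yaw 72.4
tab [293.4 156.5] 47 [ 0.6294 -0.0264] d 0.63 long yaw 90.9
red [270.1 243.8] 32 [0.3865 0.0378] d 0.388 long yaw 1.3
blue [312.8 241.6] 43 [ 0.3948 -0.0831] d 0.403 long yaw 1.0
chip [287.3 210.1] 29 [ 0.4849 -0.0049] d 0.485 long yaw 46.1
chip [278.5 217.6] 27 [0.4624 0.0205] d 0.463 long yaw 46.1
chip [304.4 218.6] 26 [ 0.4606 -0.0556] d 0.464 long yaw 91.0
chip [315.3 204.1] 22 [ 0.5037 -0.087 ] d 0.511 long yaw 117.6
white [343.8 219.4] 1662 [ 0.4605 -0.1717] d 0.491 long yaw 3.8
```

View pics/crop1.png

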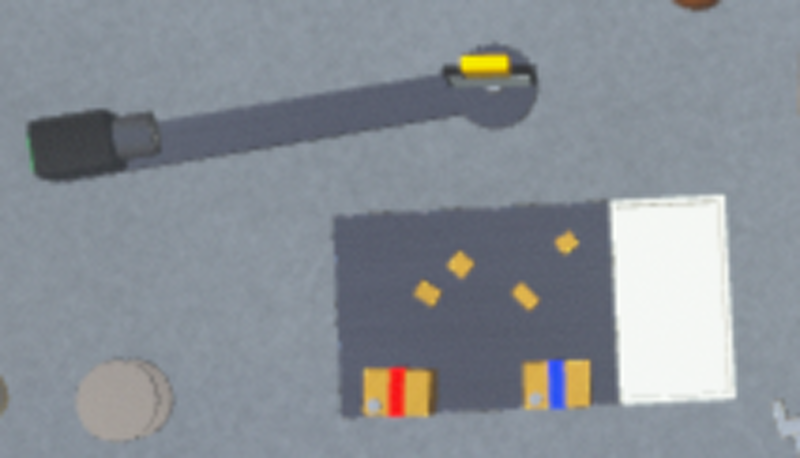

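View pics/crop2.png

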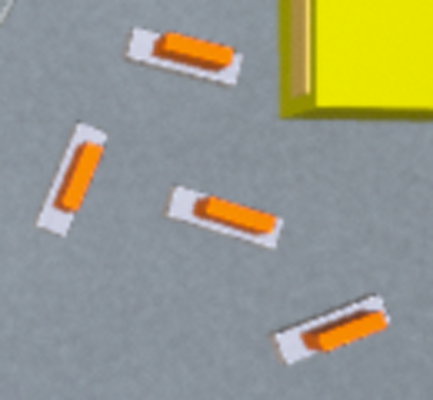

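The crop confirms it: the scraper at (422,204) is 0.64 m from the base, while the others are at 0.70 m or more. It fits "nearest to the base". Red is the left block (crop 397,392) and the lens housing is at crop (140,132). I'm moving above the scraper now.

```bash
python3 -m inch '[[1,0.1,0,0,0,0,0],[1,0.2,0,0,0,0,0],[1,0.3,0,0,0,0,0],[1,0.4,0,0,0,0,0],[1,0.5,0,0,0,0,0],[1,0.6,0,0,0,0,0],[1,0.7,0,0,0,0,0],[1,0.8,0,0,0,0,0],[1,0.9,0,0,0,0,0],[1,1,0,0,0,0,0]]' 40
python3 -m inch '[[1,0.1,-0.02,0.04,0,0,0],[1,0.2,-0.04,0.08,0,0,0],[1,0.3,-0.06,0.12,0,0,0],[1,0.4,-0.08,0.16,0,0,0],[1,0.5,-0.1,0.2,0,0,0],[1,0.6,-0.12,0.24,0,0,0],[1,0.7,-0.14,0.28,0,0,0],[1,0.8,-0.16,0.32,0,0,0],[1,0.9,-0.18,0.36,0,0,0],[1,1,-0.2,0.4,0,0,0]]'
python3 -m inch '[[1,0.05,-0.02,0,0,0,0.08],[1,0.1,-0.04,0,0,0,0.15],[1,0.15,-0.06,0,0,0,0.23],[1,0.2,-0.08,0,0,0,0.3],[1,0.25,-0.1,0,0,0,0.38],[1,0.3,-0.12,0,0,0,0.46],[1,0.35,-0.14,0,0,0,0.53],[1,0.4,-0.16,0,0,0,0.6],[1,0.45,-0.18,0,0,0,0.7],[1,0.5,-0.2,0,0,0,0.76]]'
python3 - <<'E'
from h import *
s=manip.sense();print(s["ee_pos"],s["tcp_rot"][:,0],s["force"])
I=manip.camera_info("wrist");im=manip.camera("wrist")
np.savez("w1.npz",im=im,T=I["T"]);cv2.imwrite("pics/w1.png",im[:,:,::-1])
for c,a,r,st in blobs(im,(5,180,120),(16,255,255),100): print(np.round(c),a,r,st,onz(I,"wrist",*c,.075))
it=manip.camera_info("top");t=cv2.imread("pics/top0.png")[:,:,::-1].copy()
for c,a,r,st in blobs(t[180:225,408:436],(3,120,100),(18,255,255)): 
  w=[onz(it,"top",*(q+[408,180]),.075)[:2] for q in cv2.boxPoints(r)]; print(np.mean(w,0),np.round(w,4).tolist())
E
```

```text
t: 0.98
ee_pos: [0.2535, -0.5029, 0.3039]
tcp_rot: [[0.969, 0.247, -0.0], [0.247, -0.969, -0.0], [-0.0, 0.0, -1.0]]
force: [0.2, 0.2, 0.8]
finger_gap: 0.0853
grip_force: 0.0
t: 1.82
ee_pos: [0.3637, -0.4498, 0.2554]
tcp_rot: [[0.969, 0.247, -0.0], [0.247, -0.969, -0.0], [-0.0, 0.0, -1.0]]
force: [-0.7, -0.4, -0.7]
finger_gap: 0.0857
grip_force: 0.0
t: 2.65
ee_pos: [0.4156, -0.4117, 0.2556]
tcp_rot: [[0.939, -0.343, -0.0], [-0.343, -0.939, -0.0], [-0.0, 0.0, -1.0]]
force: [0.3, 0.2, -0.6]
finger_gap: 0.0856
grip_force: 0.0
[ 0.41564279 -0.41171019  0.25560154] [ 9.39269643e-01 -3.43180024e-01 -9.41216815e-05] [ 0.27357564  0.20001181 -0.56295309]
[421.  80.] 443 ((429.55133056640625, 79.15420532226562), (75.30429077148438, 19.714616775512695), 1.5911403894424438) [392  69  76  21 443] [ 0.48165566 -0.52236415  0.075     ]
[ 0.51134277 -0.39673568] [[0.4869, -0.3752], [0.5438, -0.3989], [0.5358, -0.4183], [0.4789, -0.3945]]
```

View pics/w1.png

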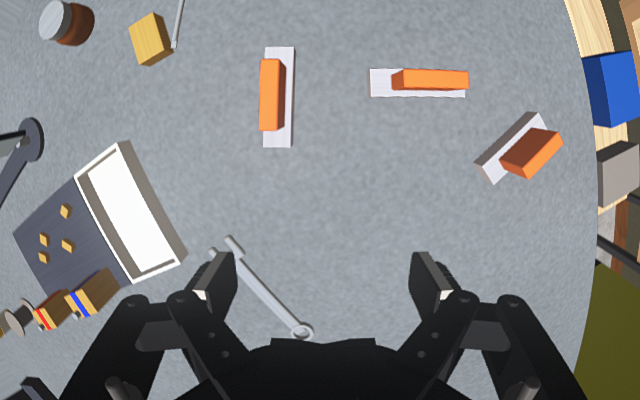

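The wrist view shows the wanted scraper at (272,95), its handle nearly along image-vertical, so the yaw is close. Next I refine it from the bright top face.

```bash
python3 - <<'E'
from h import *
d=np.load("w1.npz");im=d["im"];I=manip.camera_info("wrist");I["T"]=d["T"]
roi=im[40:160,240:310]
hsv=cv2.cvtColor(roi,cv2.COLOR_RGB2HSV);print(hsv[50,15:50].tolist())
for lo,hi,z,nm in (((3,150,225),(18,255,255),.075,"top"),((0,0,190),(180,50,255),.025,"foot")):
  for c,a,r,st in blobs(roi,lo,hi,100):
    b=cv2.boxPoints(r)+[240,40];w=np.array([onz(I,"wrist",*q,z)[:2] for q in b])
    print(nm,a,b.round(1).tolist(),w.round(4).tolist(),w.mean(0).round(4),[np.degrees(np.arctan2(*(w[i]-w[i-1])[::-1])).round(1) for i in range(4)])
E
```

```text
[[109, 16, 172], [108, 18, 174], [105, 23, 176], [111, 20, 176], [8, 111, 225], [12, 170, 249], [14, 172, 252], [14, 170, 251], [15, 166, 250], [15, 167, 250], [15, 167, 250], [14, 167, 250], [15, 166, 250], [15, 166, 250], [15, 168, 250], [15, 166, 250], [14, 168, 250], [14, 168, 250], [14, 167, 250], [14, 166, 251], [14, 167, 251], [13, 171, 249], [10, 179, 236], [8, 178, 179], [7, 146, 110], [7, 148, 112], [8, 148, 114], [8, 151, 113], [8, 159, 112], [7, 148, 112], [179, 40, 160], [139, 13, 219], [117, 10, 243], [117, 11, 241], [123, 11, 240]]
top 1250 [[258.2, 129.9], [260.5, 58.5], [278.3, 59.0], [276.0, 130.5]] [[0.4873, -0.3825], [0.5416, -0.4053], [0.5355, -0.4184], [0.4814, -0.3961]] [ 0.5114 -0.4006] [np.float64(66.6), np.float64(-22.8), np.float64(-115.0), np.float64(157.5)]
foot 1316 [[262.8, 147.0], [264.1, 45.9], [293.1, 46.2], [291.8, 147.4]] [[0.4703, -0.3695], [0.5634, -0.4064], [0.5522, -0.4322], [0.4596, -0.3962]] [ 0.5114 -0.4011] [np.float64(68.2), np.float64(-21.6), np.float64(-113.6), np.float64(158.8)]
```

```bash
python3 -m inch '[[1,0.09,-0.045,0.05,0,0,0.01],[1,0.18,-0.09,0.1,0,0,0.02],[1,0.27,-0.135,0.15,0,0,0.03],[1,0.36,-0.18,0.2,0,0,0.04],[1,0.45,-0.225,0.25,0,0,0.05],[1,0.54,-0.27,0.3,0,0,0.05],[1,0.63,-0.315,0.35,0,0,0.05],[1,0.72,-0.36,0.4,0,0,0.05],[1,0.72,-0.36,0.45,0,0,0.05],[1,0.72,-0.36,0.5,0,0,0.05]]' 60
python3 -m inch '[[1,0,0,0.1,0,0,0],[1,0,0,0.2,0,0,0],[1,0,0,0.3,0,0,0],[1,0,0,0.4,0,0,0],[1,0,0,0.5,0,0,0],[1,0,0,0.6,0,0,0],[1,0,0,0.7,0,0,0],[1,0,0,0.72,0,0,0],[1,0,0,0.72,0,0,0],[1,0,0,0.72,0,0,0]]'
python3 -m inch '[[-1,0,0,0,0,0,0],[-1,0,0,0,0,0,0],[-1,0,0,0,0,0,0],[-1,0,0,0,0,0,0],[-1,0,0,0,0,0,0],[-1,0,0,0,0,0,0],[-1,0,0,0,0,0,0],[-1,0,0,0,0,0,0],[-1,0,0,0,0,0,0],[-1,0,0,0,0,0,0]]' 60
```

```text
t: 3.53
ee_pos: [0.5116, -0.4004, 0.195]
tcp_rot: [[0.927, -0.375, -0.0], [-0.375, -0.927, 0.0], [-0.0, -0.0, -1.0]]
force: [-0.3, -0.1, 0.6]
finger_gap: 0.0859
grip_force: 0.0
t: 4.37
ee_pos: [0.511, -0.4011, 0.1096]
tcp_rot: [[0.926, -0.377, 0.0], [-0.377, -0.926, -0.0], [0.0, 0.0, -1.0]]
force: [-0.1, 0.2, 0.4]
finger_gap: 0.0854
grip_force: 0.0
t: 5.2
ee_pos: [0.5108, -0.4011, 0.1098]
tcp_rot: [[0.926, -0.377, 0.0], [-0.377, -0.926, -0.0], [0.0, 0.0, -1.0]]
force: [0.1, 0.1, 2.0]
finger_gap: 0.0153
grip_force: 58.6
```

```bash
python3 -m inch '[[-1,0,0,-0.1,0,0,0],[-1,0,0,-0.2,0,0,0],[-1,0,0,-0.3,0,0,-0.08],[-1,0,0,-0.4,0,0,-0.16],[-1,0,0,-0.5,0,0,-0.24],[-1,0,0,-0.6,0,0,-0.32],[-1,0,0,-0.7,0,0,-0.4],[-1,0,0,-0.8,0,0,-0.48],[-1,0,0,-0.9,0,0,-0.56],[-1,0,0,-1,0,0,-0.58]]'
python3 - <<'E'
from h import *
s=manip.sense();print(s["ee_pos"],np.degrees(np.arctan2(*s["tcp_rot"][1::-1,0])),s["grip_force"])
Iw=manip.camera_info("wrist");im=manip.camera("wrist");np.savez("w2.npz",im=im,T=Iw["T"]);cv2.imwrite("pics/w2.png",im[:,:,::-1])
I=manip.camera_info("top");t=manip.camera("top");cv2.imwrite("pics/top1.png",t[:,:,::-1])
t=cv2.imread("pics/top0.png")[:,:,::-1].copy()
def fit(roi,lo,hi,z,nm):
    u0,v0,u1,v1=roi
    c,a,r,st=blobs(t[v0:v1,u0:u1],lo,hi,50)[0]
    w=np.array([onz(I,"top",*(q+[u0,v0]),z)[:2] for q in cv2.boxPoints(r)])
    print(nm,a,w.round(4).tolist(),w.mean(0).round(4),[np.degrees(np.arctan2(*(w[i]-w[i-1])[::-1])).round(1) for i in range(4)])
fit((325,185,370,255),(0,0,170),(180,60,255),.028,"tray")
hsv=cv2.cvtColor(t,cv2.COLOR_RGB2HSV);print(hsv[200,246:262].tolist(),hsv[188:200,290].tolist())
fit((245,188,330,254),(110,40,40),(130,130,105),.03,"plate")
E
```

```text
t: 6.03
ee_pos: [0.5107, -0.4011, 0.2312]
tcp_rot: [[0.997, 0.071, 0.001], [0.071, -0.997, -0.001], [0.001, 0.001, -1.0]]
force: [0.7, -0.5, -1.7]
finger_gap: 0.0155
grip_force: 58.4
[ 0.51065298 -0.40111729  0.23116504] 4.087130489406601 58.40593636035919
tray 1746 [[0.5398, -0.1198], [0.5461, -0.2129], [0.3814, -0.2235], [0.375, -0.131]] [ 0.4606 -0.1718] [np.float64(3.9), np.float64(-86.1), np.float64(-176.3), np.float64(93.9)]
[[105, 32, 158], [106, 31, 158], [107, 29, 158], [105, 29, 157], [105, 27, 153], [107, 30, 154], [107, 30, 154], [106, 31, 139], [111, 50, 117], [112, 44, 111], [110, 49, 110], [113, 46, 110], [110, 46, 110], [114, 44, 111], [113, 41, 106], [112, 51, 111]] [[104, 28, 155], [105, 29, 156], [103, 30, 153], [106, 29, 151], [104, 32, 151], [104, 29, 152], [104, 29, 148], [107, 32, 129], [113, 41, 113], [111, 48, 111], [113, 49, 110], [112, 51, 111]]Traceback (most recent call last):
  File "<stdin>", line 13, in <module>
  File "<stdin>", line 8, in fit
IndexError: list index out of range
```

```bash
snap(){ python3 - $1 <<'E'
from h import *
import sys
I=manip.camera_info("wrist");im=manip.camera("wrist");np.savez(sys.argv[1]+".npz",im=im,T=I["T"]);cv2.imwrite("pics/"+sys.argv[1]+".png",im[:,:,::-1])
E
}
python3 -m inch '[[-1,0,-0.1,0,0,0,0],[-1,0,-0.2,0,0,0,0],[-1,0,-0.3,0,0,0,0],[-1,0,-0.4,0,0,0,0],[-1,0,-0.5,0,0,0,0],[-1,0,-0.6,0,0,0,0],[-1,0,-0.7,0,0,0,0],[-1,0,-0.8,0,0,0,0],[-1,0,-0.9,0,0,0,0],[-1,-0.01,-0.98,0,0,0,0]]'
python3 -m inch '[[-1,0,-0.1,0,0,0,0],[-1,0,-0.2,0,0,0,0],[-1,0,-0.3,0,0,0,0],[-1,0,-0.4,0,0,0,0],[-1,0,-0.5,0,0,0,0],[-1,0,-0.6,0,0,0,0],[-1,0,-0.7,0,0,0,0],[-1,0,-0.8,0,0,0,0],[-1,0,-0.9,0,0,0,0],[-1,-0.01,-0.98,0,0,0,0]]'
snap w3
python3 -m inch '[[-1,0,-0.1,0,0,0,0],[-1,0,-0.2,0,0,0,0],[-1,0,-0.3,0,0,0,0],[-1,0,-0.4,0,0,0,0],[-1,0,-0.5,0,0,0,0],[-1,0,-0.6,0,0,0,0],[-1,0,-0.7,0,0,0,0],[-1,0,-0.8,0,0,0,0],[-1,0,-0.9,0,0,0,0],[-1,-0.01,-0.98,0,0,0,0]]'
snap w4
python3 -m inch '[[-1,0,-0.1,0,0,0,0],[-1,0,-0.2,0,0,0,0],[-1,0,-0.3,0,0,0,0],[-1,0,-0.4,0,0,0,0],[-1,0,-0.5,0,0,0,0],[-1,0,-0.6,0,0,0,0],[-1,0,-0.7,0,0,0,0],[-1,0,-0.8,0,0,0,0],[-1,0,-0.9,0,0,0,0],[-1,-0.01,-0.98,0,0,0,0]]'
snap w5
python3 - <<'E'
from h import *
b=np.vstack([np.hstack([cv2.imread(f"pics/w{i}.png") for i in(3,4)]),np.hstack([cv2.imread("pics/w5.png"),manip.camera("top")[:,:,::-1]])])
cv2.imwrite("pics/m.png",cv2.resize(b,(800,500),interpolation=cv2.INTER_AREA))
E
```

```text
t: 6.97
ee_pos: [0.5017, -0.2819, 0.2296]
tcp_rot: [[0.998, 0.07, 0.0], [0.07, -0.998, 0.001], [0.0, -0.001, -1.0]]
force: [1.1, 0.0, -2.2]
finger_gap: 0.015
grip_force: 58.6
t: 7.8
ee_pos: [0.4922, -0.1647, 0.2295]
tcp_rot: [[0.998, 0.07, 0.0], [0.07, -0.998, 0.0], [0.0, -0.0, -1.0]]
force: [0.0, -0.7, -1.4]
finger_gap: 0.015
grip_force: 58.6
t: 8.68
ee_pos: [0.4828, -0.0475, 0.2295]
tcp_rot: [[0.998, 0.07, 0.0], [0.07, -0.998, 0.001], [0.0, -0.0, -1.0]]
force: [-0.5, 0.4, -1.8]
finger_gap: 0.015
grip_force: 58.6
t: 9.57
ee_pos: [0.4735, 0.0688, 0.2295]
tcp_rot: [[0.998, 0.069, 0.0], [0.069, -0.998, 0.0], [0.0, -0.0, -1.0]]
force: [-0.4, -0.3, -2.1]
finger_gap: 0.0152
grip_force: 58.6
```

View pics/m.png

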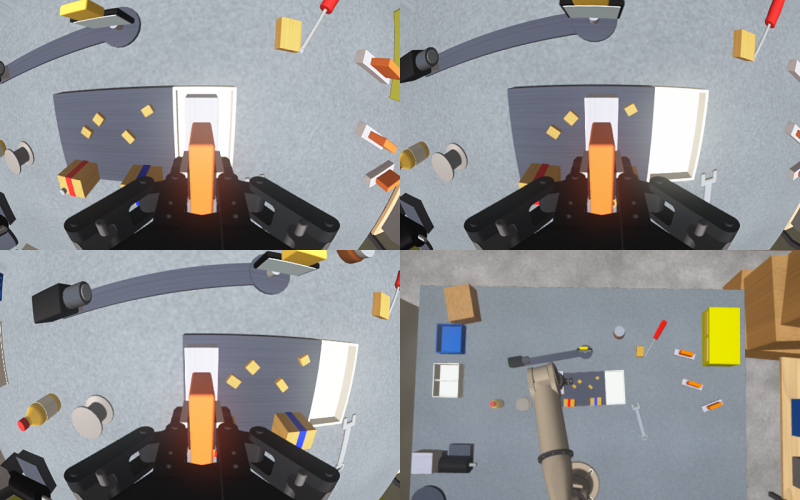

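The montage shows the scraper held over the plate's +y end. The four chips lie to its right, and the plate corner is at w5 (294,136). The lens is at w5 (131,67), and the red stripe is visible in w3 near (136,265).

```bash
python3 - <<'E'
from h import *
def L(n):
    d=np.load(n+".npz");I=manip.camera_info("wrist");I["T"]=d["T"];return I,d["im"]
c0=np.array([.450,-.0172]);a=np.radians(3.9);R=np.array([[np.cos(a),-np.sin(a)],[np.sin(a),np.cos(a)]])
I,im=L("w5")
print("corner",(onz(I,"wrist",294,136,.03)[:2]-c0)@R, "expect px",proj(I,"wrist",[*(c0+R@[.08,.11]),.03]),proj(I,"wrist",[*(c0+R@[.08,-.11]),.03]))
for n in("w3","w5"):
  I,im=L(n)
  for c,ar,r,st in blobs(im,(14,100,150),(28,200,255),60):
    if ar<600: print(n,c.round(),ar,((onz(I,"wrist",*c,.037)[:2]-c0)@R).round(4))
g=cv2.cvtColor(im,cv2.COLOR_RGB2GRAY)
x=[cv2.resize(L("w3")[1][210:330,60:260],(400,240),interpolation=cv2.INTER_CUBIC),cv2.resize(L("w5")[1][20:140,40:240],(400,240),interpolation=cv2.INTER_CUBIC),
 cv2.resize(L("w4")[1][40:160,0:200],(400,240),interpolation=cv2.INTER_CUBIC),cv2.resize(L("w5")[1][0:120,360:560],(400,240),interpolation=cv2.INTER_CUBIC)]
cv2.imwrite("pics/m2.png",np.vstack([np.hstack(x[:2]),np.hstack(x[2:])])[:,:,::-1])
E
```

```text
corner [0.07910674 0.10889972] expect px (np.float64(292.7274084854296), np.float64(134.99854802094626)) (np.float64(516.7284040689012), np.float64(143.7327653027437))
w3 [620. 327.] 557 [-0.2161 -0.6964]
w3 [124. 301.] 414 [-0.1037  0.0925]
w3 [633. 145.] 396 [ 0.1014 -0.5517]
w3 [101. 293.] 261 [-0.0979  0.1307]
w3 [631. 108.] 247 [ 0.1483 -0.5396]
w3 [205. 219.] 237 [ 0.0068 -0.0379]
w3 [624. 234.] 232 [-0.0235 -0.5772]
w3 [235. 177.] 230 [ 0.0471 -0.0723]
w3 [157. 191.] 223 [0.0346 0.0112]
w3 [138. 212.] 179 [0.0131 0.0391]
w3 [636.  88.] 161 [ 0.1761 -0.5509]
w5 [494. 302.] 414 [-0.1019 -0.1173]
w5 [404. 187.] 323 [0.0354 0.0115]
w5 [373. 210.] 319 [0.0138 0.0383]
w5 [450. 215.] 275 [ 0.008  -0.0378]
w5 [486. 176.] 246 [ 0.0477 -0.0722]
```

View pics/m2.png

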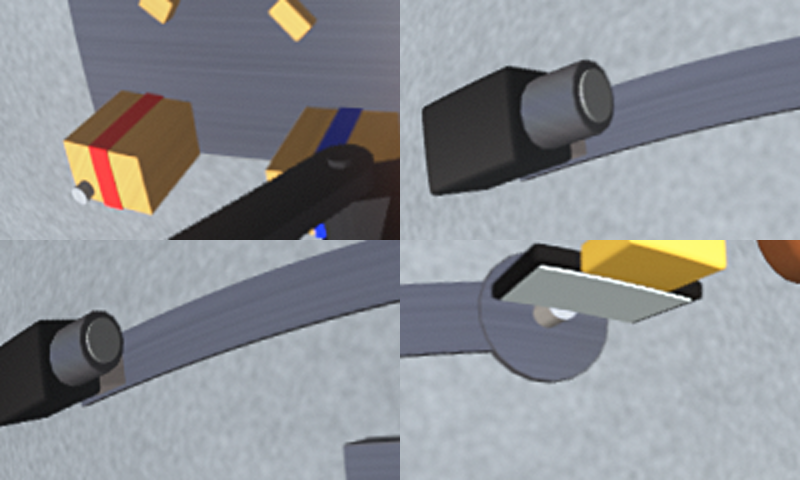

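Plate pose and chips agree between views to about 1 mm. In the crops the lens front is at w5 (137,65) and w4 (51,90). The red stripe's top edge is at w3 (108,285) and its base at (135,257). I'm lowering the scraper behind the chips.

```bash
python3 -m inch '[[-1,0,0,0.1,0,0,0],[-1,0,0,0.2,0,0,0],[-1,0,0,0.3,0,0,0],[-1,0,0,0.4,0,0,0],[-1,0,0,0.5,0,0,0],[-1,0,0,0.6,0,0,0],[-1,0,0,0.66,0,0,0],[-1,0,0,0.7,0,0,0],[-1,0,0,0.72,0,0,0],[-1,0,0,0.73,0,0,0]]'
python3 - <<'E'
from h import *
from scipy.optimize import least_squares
def L(n):
    d=np.load(n+".npz");I=manip.camera_info("wrist");I["T"]=d["T"];return I,d["im"]
I3,_=L("w3");I4,_=L("w4");I5,_=L("w5")
r=[ray(I5,"wrist",137,65),ray(I4,"wrist",51,90.5)]
A=sum(np.eye(3)-np.outer(d,d) for o,d in r);b=sum((np.eye(3)-np.outer(d,d))@o for o,d in r)
print("lens tri",np.linalg.solve(A,b),onz(I5,"wrist",137,65,.065),onz(I4,"wrist",51,90.5,.065))
print("red",onz(I3,"wrist",108.5,285,.09),onz(I3,"wrist",135,257.5,.03))
for n in("w3","w4","w5"):
  I,im=L(n)
  for c,a,r,s in blobs(im[:60],(22,120,120),(35,255,255),150): print(n,"yellow",c,a,s,onz(I,"wrist",*c,.135))
E
```

```text
t: 10.5
ee_pos: [0.4736, 0.0676, 0.1419]
tcp_rot: [[0.998, 0.069, 0.0], [0.069, -0.998, -0.0], [0.0, 0.0, -1.0]]
force: [0.4, -0.2, -1.7]
finger_gap: 0.0155
grip_force: 58.6
lens tri [0.58168912 0.23129182 0.06586458] [0.58322711 0.23222594 0.065     ] [0.58038591 0.2318055  0.065     ]
red [0.4009685  0.03820314 0.09      ] [0.40126596 0.04111622 0.03      ]
w3 yellow [464.97402597  44.80411255] 924 [450  27  32  33 924] [ 0.61189697 -0.23610089  0.135     ]
w3 yellow [117.00461538  11.09230769] 650 [ 96   0  43  25 650] [ 0.62862672 -0.02823591  0.135     ]
w3 yellow [635.15        37.27368421] 380 [630  15  10  45 380] [ 0.67065315 -0.40515178  0.135     ]
w4 yellow [555.25  54.85] 180 [547  48  21  12 180] [ 0.61380694 -0.18753914  0.135     ]
w5 yellow [490.31071429   4.61607143] 560 [452   0  71  15 560] [ 0.62286256 -0.01909981  0.135     ]
```

```bash

python3 -m inch '[[-1,0,0.09,0,0,0,0],[-1,0,0.18,0,0,0,0],[-1,0,0.27,0,0,0,0],[-1,0,0.36,0,0,0,0],[-1,0,0.45,0,0,0,0],[-1,0,0.54,0,0,0,0],[-1,0,0.63,0,0,0,0],[-1,0,0.72,0,0,0,0],[-1,0,0.81,0,0,0,0],[-1,0,0.9,0,0,0,0]]'
python3 -m inch '[[-1,0,0.09,0,0,0,0],[-1,0,0.18,0,0,0,0],[-1,0,0.27,0,0,0,0],[-1,0,0.36,0,0,0,0],[-1,0,0.45,0,0,0,0],[-1,0,0.54,0,0,0,0],[-1,0,0.63,0,0,0,0],[-1,0,0.72,0,0,0,0],[-1,0,0.82,0,0,0,0],[-1,0,0.92,0,0,0,0]]'
python3 - <<'E'
from h import *
im=manip.camera("wrist");t=manip.camera("top")
cv2.imwrite("pics/s.png",np.hstack([cv2.resize(im,(480,300)),cv2.resize(t[170:270,240:375],(320,300)[0:2])])[:,:,::-1])
E
```

```text
t: 11.33
ee_pos: [0.481, -0.0409, 0.1419]
tcp_rot: [[0.998, 0.069, 0.0], [0.069, -0.998, -0.0], [0.0, 0.0, -1.0]]
force: [0.0, 0.5, -2.4]
finger_gap: 0.0152
grip_force: 58.7
t: 12.17
ee_pos: [0.4885, -0.1513, 0.1418]
tcp_rot: [[0.998, 0.069, -0.0], [0.069, -0.998, -0.0], [-0.0, 0.0, -1.0]]
force: [0.6, 0.4, -1.8]
finger_gap: 0.0156
grip_force: 58.7
```

View pics/s.png

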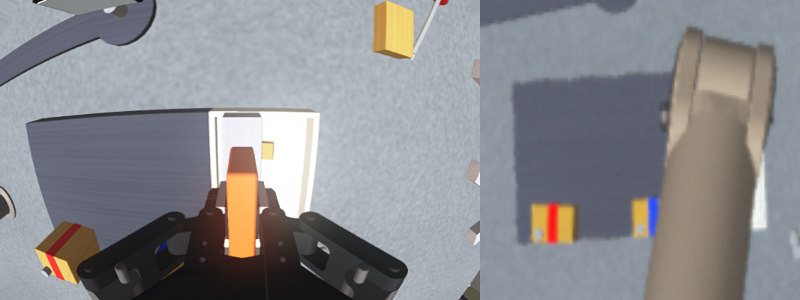

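The plate is empty and one chip is visible in the tray; the scraper hides the rest. I lift and carry the scraper back towards its bench spot, then count the chips.

```bash

python3 -m inch '[[-1,0,0,-0.1,0,0,0],[-1,0,0,-0.2,0,0,0],[-1,0,0,-0.3,0,0,0],[-1,0,0,-0.4,0,0,0],[-1,0,0.1,-0.5,0,0,0],[-1,0,0.2,-0.5,0,0,0],[-1,0,0.3,-0.5,0,0,0],[-1,0,0.4,-0.5,0,0,0],[-1,0,0.5,-0.5,0,0,0],[-1,0,0.6,-0.5,0,0,0]]'
python3 -m inch '[[-1,0,0.1,0,0,0,0],[-1,0,0.2,0,0,0,0],[-1,0,0.3,0,0,0,0],[-1,0,0.4,0,0,0,0],[-1,0,0.5,0,0,0,0],[-1,0,0.6,0,0,0,0],[-1,0,0.7,0,0,0,0],[-1,0,0.8,0,0,0,0],[-1,0,0.9,0,0,0,0],[-1,0,1,0,0,0,0]]'
python3 - <<'E'
from h import *
c0=np.array([.450,-.0172]);a=np.radians(3.9);R=np.array([[np.cos(a),-np.sin(a)],[np.sin(a),np.cos(a)]])
I=manip.camera_info("wrist");im=manip.camera("wrist");cv2.imwrite("pics/w6.png",im[:,:,::-1])
for c,ar,r,st in blobs(im,(14,80,120),(28,220,255),40): print("w",c.round(),ar,((onz(I,"wrist",*c,.01)[:2]-c0)@R).round(4))
I=manip.camera_info("top");im=manip.camera("top");cv2.imwrite("pics/top6.png",im[:,:,::-1])
for c,ar,r,st in blobs(im[180:260,250:380],(14,80,100),(28,255,255),5): print("t",c.round()+[250,180],ar,((onz(I,"top",*(c+[250,180]),.01)[:2]-c0)@R).round(4))
print(manip.sense()["ee_pos"])
E
```

```text
t: 13.1
ee_pos: [0.4929, -0.2232, 0.2008]
tcp_rot: [[0.998, 0.068, -0.002], [0.068, -0.998, 0.001], [-0.002, -0.001, -1.0]]
force: [-0.3, -0.1, -1.8]
finger_gap: 0.0155
grip_force: 58.7
t: 13.93
ee_pos: [0.5019, -0.3427, 0.2019]
tcp_rot: [[0.998, 0.069, -0.0], [0.069, -0.998, 0.0], [-0.0, -0.0, -1.0]]
force: [0.2, 0.9, -1.3]
finger_gap: 0.0154
grip_force: 58.7
w [594.  85.] 9396 [ 0.158  -0.6315]
w [321. 287.] 3520 [-0.0664 -0.3272]
w [268.  37.] 2612 [ 0.1665 -0.283 ]
w [607. 325.] 970 [-0.1995 -0.8168]
w [539. 253.] 493 [-0.0399 -0.5775]
w [132. 211.] 334 [ 0.0112 -0.1329]
w [ 70. 305.] 330 [-0.1331  0.0305]
w [148. 182.] 195 [ 0.0418 -0.159 ]
w [568. 330.] 186 [-0.1801 -0.6977]
w [ 50. 298.] 183 [-0.1287  0.0761]
w [ 10. 288.] 177 [-0.1341  0.2045]
w [634.  21.] 155 [ 0.2662 -0.7308]
w [119. 183.] 113 [ 0.0416 -0.1215]
w [637.  62.] 110 [ 0.2083 -0.7307]
w [636.  43.] 52 [ 0.2354 -0.7303]
t [276. 244.] 95 [-0.0621  0.0499]
t [318. 242.] 76 [-0.0625 -0.0764]
t [307. 242.] 74 [-0.0602 -0.0422]
t [265. 243.] 65 [-0.0584  0.0846]
t [336. 216.] 44 [ 0.0123 -0.1329]
t [344. 205.] 24 [ 0.0433 -0.1585]
t [333. 205.] 13 [ 0.044  -0.1265]
[ 0.50101858 -0.34502224  0.20176103]
```

```bash

python3 -m inch '[[-1,0,0.1,0,0,0,0],[-1,0,0.2,0,0,0,0],[-1,0,0.3,0.1,0,0,0],[-1,0,0.4,0.2,0,0,0],[-1,0,0.45,0.3,0,0,0],[-1,0,0.45,0.4,0,0,0],[-1,0,0.45,0.5,0,0,0],[-1,0,0.45,0.6,0,0,0],[-1,0,0.45,0.65,0,0,0],[-1,0,0.45,0.68,0,0,0]]'
python3 -m inch '[[-1,0,0,0.02,0,0,0],[-1,0,0,0.04,0,0,0],[-1,0,0,0.06,0,0,0],[-1,0,0,0.07,0,0,0],[-1,0,0,0.075,0,0,0],[-1,0,0,0.08,0,0,0],[-1,0,0,0.085,0,0,0],[-1,0,0,0.085,0,0,0],[-1,0,0,0.085,0,0,0],[-1,0,0,0.085,0,0,0]]'
python3 - <<'E'
import cv2,numpy as np
a=cv2.imread("pics/w6.png")[150:280,70:200];b=cv2.imread("pics/top6.png")[180:260,310:390]
cv2.imwrite("pics/c6.png",np.hstack([cv2.resize(a,(400,400),interpolation=cv2.INTER_CUBIC),cv2.resize(b,(400,400),interpolation=cv2.INTER_CUBIC)]))
E
```

```text
t: 14.87
ee_pos: [0.5052, -0.3939, 0.1186]
tcp_rot: [[0.998, 0.071, -0.002], [0.071, -0.998, 0.002], [-0.002, -0.002, -1.0]]
force: [-0.1, 0.8, -1.3]
finger_gap: 0.0152
grip_force: 58.7
t: 15.7
ee_pos: [0.5056, -0.3954, 0.1102]
tcp_rot: [[0.998, 0.069, 0.0], [0.069, -0.998, -0.0], [0.0, 0.0, -1.0]]
force: [-0.1, -0.5, -1.2]
finger_gap: 0.0151
grip_force: 58.7
```

View pics/c6.png

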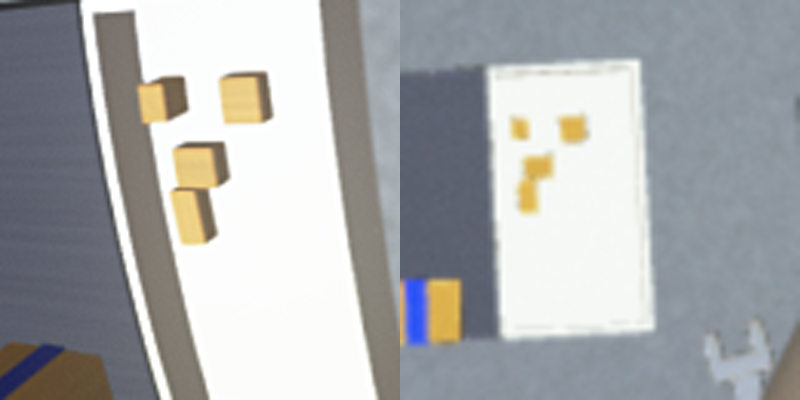

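All four chips lie flat on the tray floor, with the plate empty. I set the scraper down, let go, rise and head for the mirror.

```bash

python3 -m inch '[[-1,0,0,0.005,0,0,0],[-1,0,0,0.008,0,0,0],[-1,0,0,0.008,0,0,0],[1,0,0,0.008,0,0,0],[1,0,0,0.008,0,0,0],[1,0,0,0.008,0,0,0],[1,0,0,0.008,0,0,0],[1,0,0,0.008,0,0,0],[1,0,0,0.008,0,0,0],[1,0,0,0.008,0,0,0]]'
python3 -m inch '[[1,0,0,-0.05,0,0,0],[1,0,0,-0.1,0,0,0],[1,0,0,-0.2,0,0,0],[1,0,0,-0.3,0,0,0],[1,0,0,-0.4,0,0,0],[1,0,0,-0.52,0,0,0],[1,0,0,-0.64,0,0,0],[1,0,0,-0.76,0,0,0],[1,0,0,-0.88,0,0,0],[1,0,0,-1,0,0,0]]'
python3 -m inch '[[1,0.06,-0.1,-0.02,0,0,0],[1,0.12,-0.2,-0.04,0,0,0],[1,0.18,-0.3,-0.06,0,0,0],[1,0.24,-0.4,-0.08,0,0,0],[1,0.3,-0.5,-0.1,0,0,0],[1,0.36,-0.6,-0.12,0,0,0],[1,0.42,-0.7,-0.14,0,0,0],[1,0.48,-0.8,-0.16,0,0,0],[1,0.54,-0.9,-0.18,0,0,0],[1,0.59,-1,-0.2,0,0,0]]'
python3 -m inch '[[1,0.06,-0.1,0,0,0,-0.1],[1,0.12,-0.2,0,0,0,-0.2],[1,0.18,-0.3,0,0,0,-0.3],[1,0.24,-0.4,0,0,0,-0.4],[1,0.3,-0.5,0,0,0,-0.5],[1,0.36,-0.6,0,0,0,-0.6],[1,0.42,-0.7,0,0,0,-0.7],[1,0.48,-0.8,0,0,0,-0.8],[1,0.54,-0.9,0,0,0,-0.9],[1,0.59,-1,0,0,0,-0.95]]'
python3 -m inch '[[1,0,0,0,0,0,-0.1],[1,0,0,0,0,0,-0.2],[1,0,0,0,0,0,-0.3],[1,0,0,0,0,0,-0.4],[1,0,0,0,0,0,-0.5],[1,0,0,0,0,0,-0.6],[1,0,0,0,0,0,-0.7],[1,0,0,0,0,0,-0.8],[1,0,0,0,0,0,-0.9],[1,0,0,0,0,0,-0.95]]'
python3 - <<'E'
from h import *
print(manip.sense()["joints"].round())
I=manip.camera_info("wrist");im=manip.camera("wrist");np.savez("w7.npz",im=im,T=I["T"]);t=manip.camera("top")
cv2.imwrite("pics/w7.png",im[:,:,::-1]);cv2.imwrite("pics/top7.png",t[:,:,::-1])
cv2.imwrite("pics/v7.png",np.hstack([cv2.resize(im,(480,300)),cv2.resize(t[140:240,380:487],(320,300))])[:,:,::-1])
E
```

```text
t: 16.53
ee_pos: [0.5056, -0.3954, 0.1091]
tcp_rot: [[0.998, 0.069, -0.0], [0.069, -0.998, -0.0], [-0.0, 0.0, -1.0]]
force: [1.0, 0.1, 0.0]
finger_gap: 0.0851
grip_force: 0.0
t: 17.37
ee_pos: [0.5058, -0.3955, 0.2316]
tcp_rot: [[0.998, 0.069, 0.002], [0.069, -0.998, -0.001], [0.002, 0.001, -1.0]]
force: [-0.7, 0.9, 0.2]
finger_gap: 0.0852
grip_force: 0.0
t: 18.2
ee_pos: [0.5687, -0.2693, 0.2533]
tcp_rot: [[0.998, 0.07, 0.0], [0.07, -0.998, 0.0], [0.0, -0.0, -1.0]]
force: [-0.6, 0.4, -0.4]
finger_gap: 0.0854
grip_force: 0.0
t: 19.03
ee_pos: [0.6307, -0.145, 0.2532]
tcp_rot: [[0.684, 0.73, 0.0], [0.73, -0.684, 0.0], [0.0, 0.0, -1.0]]
force: [-0.7, -0.2, 0.2]
finger_gap: 0.0855
grip_force: 0.0
t: 19.87
ee_pos: [0.6303, -0.1457, 0.2531]
tcp_rot: [[0.007, 1.0, -0.0], [1.0, -0.007, -0.0], [-0.0, -0.0, -1.0]]
force: [-0.2, -0.5, -1.0]
finger_gap: 0.0856
grip_force: 0.0
[ 30.  34. -30.  73.  17.  77.  -1.]
```

View pics/v7.png

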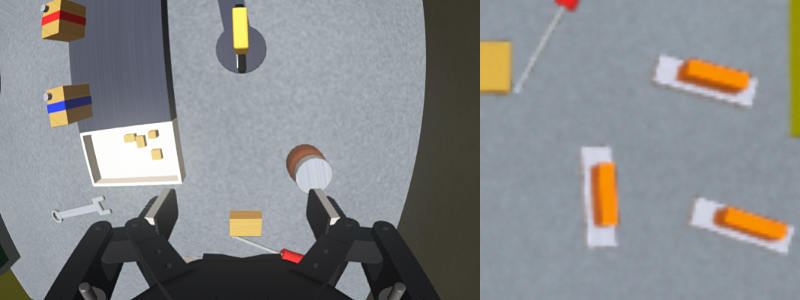

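The scraper stands upright (right panel). The tab is at w7 (320,45) and the red block at w7 (85,27), with its +x face visible. Next I measure them.

```bash
python3 - <<'E'
from h import *
d=np.load("w7.npz");im=d["im"];I=manip.camera_info("wrist");I["T"]=d["T"]
for V in(150,200):
  for c,a,r,st in blobs(im[:120,290:350],(18,100,V),(35,255,255),100):
    w=np.array([onz(I,"wrist",*(q+[290,0]),.135)[:2] for q in cv2.boxPoints(r)])
    print(V,a,st,w.round(4).tolist(),w.mean(0).round(4),[np.degrees(np.arctan2(*(w[i]-w[i-1])[::-1])).round(1) for i in range(4)])
x=im[0:80,40:140];y=im[0:100,270:370]
# lens in top0: show too
t=cv2.imread("pics/top0.png")[:,:,::-1]
cv2.imwrite("pics/v8.png",np.hstack([cv2.resize(x,(500,400),interpolation=cv2.INTER_CUBIC),cv2.resize(y,(300,300),interpolation=cv2.INTER_CUBIC).copy() if 0 else cv2.resize(y,(300,400),interpolation=cv2.INTER_CUBIC)])[:,:,::-1])
E
```

```text
150 1090 [  20   10   22   55 1090] [[0.6227, -0.0099], [0.6347, -0.0096], [0.6357, -0.0446], [0.6238, -0.0449]] [ 0.6292 -0.0273] [np.float64(91.8), np.float64(1.8), np.float64(-88.4), np.float64(-178.2)]
200 1045 [  20   10   21   55 1045] [[0.623, -0.01], [0.6346, -0.0096], [0.6355, -0.0444], [0.624, -0.0447]] [ 0.6292 -0.0272] [np.float64(91.7), np.float64(1.7), np.float64(-88.5), np.float64(-178.3)]
```

View pics/v8.png

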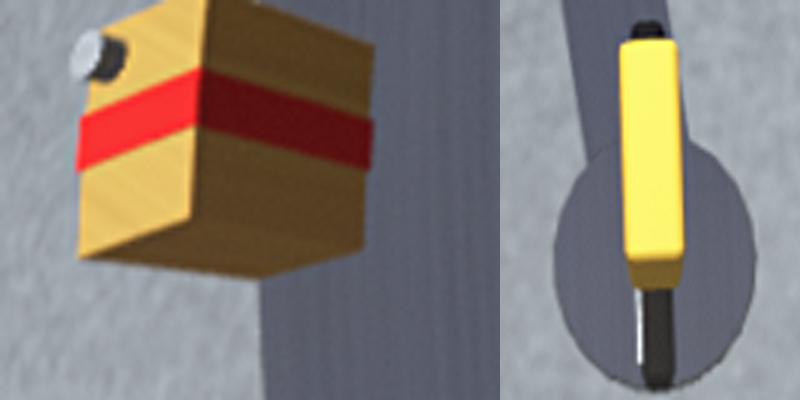

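```bash

python3 -m inch '[[1,0.1,0,0,0,0,0],[1,0.2,0,0,0,0,-0.01],[1,0.3,0,0,0,0,-0.02],[1,0.4,0,0,0,0,-0.03],[1,0.5,0,0,0,0,-0.04],[1,0.6,-0.016,0,0,0,-0.047],[1,0.7,-0.016,0,0,0,-0.047],[1,0.8,-0.016,0,0,0,-0.047],[1,0.9,-0.016,0,0,0,-0.047],[1,0.99,-0.016,0,0,0,-0.047]]' 40
python3 - <<'E'
from h import *
d=np.load("w7.npz");I=manip.camera_info("wrist");I["T"]=d["T"]
p=onz(I,"wrist",80,19.6,.09);q=onz(I,"wrist",114.2,29,.03);print("red w7",p,q)
I2=manip.camera_info("wrist");im=manip.camera("wrist");np.savez("w8.npz",im=im,T=I2["T"]);cv2.imwrite("pics/w8.png",im[:,:,::-1])
It=manip.camera_info("top")
print("lens top",onz(It,"top",206.8,175.1,.075))
D=lambda v:np.degrees(np.arctan2(v[1],v[0]))
b=[onz(It,"top",165+u/3.756,140+v/3.756,0.01)[:2] for u,v in((165,124),(445,74),(165,166),(455,118))]
print("bar",D(b[0]-b[1]),D(b[2]-b[3]),"mid",[((b[0]+b[2])/2).round(4),((b[1]+b[3])/2).round(4)])
ax=np.array([.6292,-.027])
for red in([.402,.039],((p*7+q*5)/12)[:2],[.4011,.0394]): print(D(np.array(red)-ax))
print(manip.sense()["ee_pos"],manip.sense()["tcp_rot"][:,0])
E
```

```text
t: 20.8
ee_pos: [0.6293, -0.0258, 0.2532]
tcp_rot: [[-0.028, 1.0, 0.0], [1.0, 0.028, 0.0], [0.0, 0.0, -1.0]]
force: [0.0, 1.2, -0.4]
finger_gap: 0.0854
grip_force: 0.0
red w7 [0.40360666 0.03577289 0.09      ] [0.40281147 0.03640647 0.03      ]
lens top [0.58044327 0.22657676 0.075     ]
bar 101.09173284617395 100.35942907736943 mid [array([0.5771, 0.2357]), array([0.6203, 0.0078])]
163.80179110655527
164.4099797331784
163.76970115449123
[ 0.62920764 -0.02231073  0.25334006] [-0.03207052  0.99948022  0.0032829 ]
```

```bash

python3 -m inch '[[1,0,0,0.05,0,0,0],[1,0,0,0.12,0,0,0],[1,0,0,0.19,0,0,0],[1,0,0,0.26,0,0,0],[1,0,0,0.33,0,0,0],[1,0,0,0.4,0,0,0],[1,0,0,0.47,0,0,0],[1,0,0,0.54,0,0,0],[1,0,0,0.6,0,0,0],[1,0,0,0.65,0,0,0]]'
```

```text
t: 21.68
ee_pos: [0.6292, -0.0273, 0.174]
tcp_rot: [[-0.028, 1.0, -0.001], [1.0, 0.028, -0.0], [0.0, -0.001, -1.0]]
force: [0.3, -0.2, 0.1]
finger_gap: 0.0852
grip_force: 0.0
```

```bash

python3 -m inch '[[-1,0,0,0,0,0,0],[-1,0,0,0,0,0,0],[-1,0,0,0,0,0,0],[-1,0,0,0,0,0,0],[-1,0,0,0,0,0,0],[-1,0,0,0,0,0,0],[-1,0,0,0,0,0,0],[-1,0,0,0,0,0,0],[-1,0,0,0,0,0,0],[-1,0,0,0,0,0,0]]' 40
python3 -m inch '[[-1,0,0,0,0,0,0.05],[-1,0,0,0,0,0,0.1],[-1,0,0,0,0,0,0.15],[-1,0,0,0,0,0,0.2],[-1,0,0,0,0,0,0.26],[-1,0,0,0,0,0,0.32],[-1,0,0,0,0,0,0.38],[-1,0,0,0,0,0,0.44],[-1,0,0,0,0,0,0.5],[-1,0,0,0,0,0,0.55]]'
python3 -m inch '[[-1,0,0,0,0,0,0.05],[-1,0,0,0,0,0,0.1],[-1,0,0,0,0,0,0.15],[-1,0,0,0,0,0,0.2],[-1,0,0,0,0,0,0.26],[-1,0,0,0,0,0,0.32],[-1,0,0,0,0,0,0.38],[-1,0,0,0,0,0,0.44],[-1,0,0,0,0,0,0.5],[-1,0,0,0,0,0,0.547]]'
python3 - <<'E'
from h import *
s=manip.sense();print(s["ee_pos"],np.degrees(np.arctan2(*s["tcp_rot"][1::-1,0])),s["force"],s["wrist_torque"])
I=manip.camera_info("wrist");im=manip.camera("wrist");np.savez("w9.npz",im=im,T=I["T"]);cv2.imwrite("pics/w9.png",im[:,:,::-1]);t=manip.camera("top");cv2.imwrite("pics/top9.png",t[:,:,::-1])
print([proj(I,"wrist",p) for p in((.5815,.2318,.065),(.402,.038,.09),(.402,.038,.065),(.402,.038,.03))])
E
```

```text
t: 22.52
ee_pos: [0.6299, -0.0273, 0.1757]
tcp_rot: [[-0.028, 1.0, 0.002], [1.0, 0.028, -0.0], [-0.0, 0.002, -1.0]]
force: [0.7, 0.7, 2.0]
finger_gap: 0.0112
grip_force: 41.8
t: 23.35
ee_pos: [0.6297, -0.0272, 0.1757]
tcp_rot: [[0.395, 0.919, 0.001], [0.919, -0.395, -0.0], [0.0, 0.001, -1.0]]
force: [1.0, 1.2, 4.0]
finger_gap: 0.0113
grip_force: 41.8
t: 24.18
ee_pos: [0.6295, -0.0271, 0.1757]
tcp_rot: [[0.742, 0.671, 0.0], [0.671, -0.742, 0.0], [0.0, 0.0, -1.0]]
force: [0.6, -0.1, 2.8]
finger_gap: 0.0116
grip_force: 41.9
[ 0.62947931 -0.02707033  0.17569009] 42.11702171418719 [ 0.60913745 -0.1020876   2.8138906 ] [-0.03649876  0.03070889 -0.00609934]
[(np.float64(40.42660798560604), np.float64(56.63139186535301)), (np.float64(102.84119607490834), np.float64(358.59187534621515)), (np.float64(115.08589717682355), np.float64(342.20882695394647)), (np.float64(130.91647351387203), np.float64(321.5996959735465))]
```

View pics/w9.png

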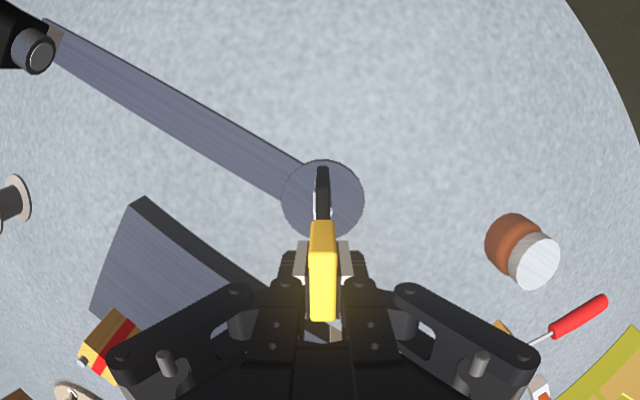

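The tab is gripped square (tab at (322,270), centred). The lens is at (40,53) and the red stripe at about (118,338), close to the predicted pixels. One last check of the bearings in this view.

```bash
python3 - <<'E'
from h import *
d=np.load("w9.npz");im=d["im"];I=manip.camera_info("wrist");I["T"]=d["T"]
D=lambda v:np.degrees(np.arctan2(v[1],v[0]));ax=np.array([.6293,-.027])
l=onz(I,"wrist",41,53,.065);print("lens",l,D(l[:2]-ax))
hsv=cv2.cvtColor(im,cv2.COLOR_RGB2HSV);m=(((hsv[...,0]<6)|(hsv[...,0]>174))&(hsv[...,1]>150)&(hsv[...,2]>60));m[:300]=0;m[:,160:]=0
for v in range(312,372,4):
    u=np.where(m[v])[0]
    if len(u): print(v,u.min(),u.max(),im[v,(u.min()+u.max())//2])
cv2.imwrite("pics/z.png",np.hstack([cv2.resize(im[300:380,60:160],(500,400),interpolation=cv2.INTER_CUBIC),cv2.resize(im[10:90,0:75],(300,400),interpolation=cv2.INTER_CUBIC)])[:,:,::-1])
E
```

```text
lens [0.58409357 0.23328284 0.065     ] 99.85295511735231
320 125 129 [117  30  30]
324 122 134 [114  30  31]
328 119 133 [115  31  31]
332 116 129 [116  31  32]
336 113 126 [116  32  32]
340 110 124 [116  31  30]
344 107 116 [115  30  29]
348 103 110 [117  30  31]
352 101 106 [115  29  30]
356 98 104 [144  28  28]
360 96 105 [254  64  64]
364 94 106 [254  63  63]
368 91 103 [254  64  63]
```

View pics/z.png

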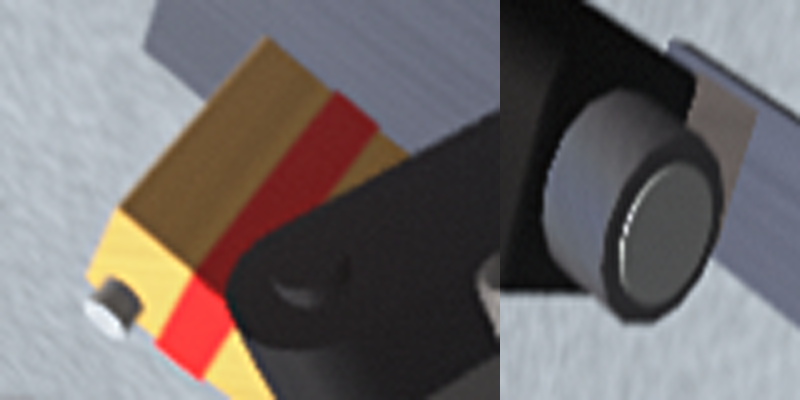

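The lens at (41,57.6) and the red stripe base at (131,322) match prediction to about 1 px. The wanted yaw is 42.3° and the tool is at 42.1°. I settle with a tiny correction and hand in.

```bash

python3 -m inch '[[-1,0,0,0,0,0,-0.003],[-1,0,0,0,0,0,-0.003],[-1,0,0,0,0,0,-0.003],[-1,0,0,0,0,0,-0.003],[-1,0,0,0,0,0,-0.003],[-1,0,0,0,0,0,-0.003],[-1,0,0,0,0,0,-0.003],[-1,0,0,0,0,0,-0.003],[-1,0,0,0,0,0,-0.003],[-1,0,0,0,0,0,-0.003]]'
python3 -c "
from cell import manip
print(manip.hand_in())"
```

```text
t: 25.12
ee_pos: [0.6295, -0.0271, 0.1757]
tcp_rot: [[0.739, 0.674, 0.001], [0.674, -0.739, 0.0], [0.001, 0.0, -1.0]]
force: [-0.7, 0.4, 5.7]
finger_gap: 0.0118
grip_force: 42.3
the job is handed in; nothing more can be done
None
```

I handed the job in at about 25 s: all four chips are in the tray, the scraper stands upright on the bench, and the gripper holds the mirror about 49° from rest, within about 0.1° of the angle I calculated for the red mark (the hand-in returned no verdict).

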